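Close the craft containers, each with its own lid

ROBOT

A 7-joint arm with a two-finger parallel gripper is mounted at the origin on a cart in front of the work surface, level with it; the furniture and walls round the work are solid. World frame = base frame: x ahead of the robot, y to its left, z up, the work surface at z = 0. Lengths are in m, angles in rad, forces in N, time in s.
With the tool pointing down it reaches from about 0.4 to 0.875 m from the base axis. Payload 19.3 kg.
Tool frame: the origin (TCP) lies on the mounting face of the last link; the fingertips stand 173 mm ahead of it and the grasp point (between the pads) lies 155 mm ahead of it (bot.grip_point_offset is the distance from the TCP to the grasp point, in m); z points along the fingers, y is the line along which they close (so a half turn about z gives the same grasp; the last joint's range is limited). The gripper opens to 85 mm and grips with 20 to 120 N. Pads are 22 mm wide; open, the fingers measure 114 mm over their backs; the gripper's body (76 mm by 85 mm) begins 54 mm behind the grasp point. The pads swing forward as they close: fully open they stand 13 mm farther back than shut.
Start: joints at [1.24, 0.521, -0.036, 1.599, 0.021, 1.021, -0.113], TCP at [0.161, -0.604, 0.405] pointing down, gripper open.
Joint ranges: [-2.91, 2.91], [-0.3, 2.13], [-1.5, 1.42], [0.17, 2.43], [-1.26, 4.41], [0.16, 1.93], [-2.52, 2.52]. Speed limits (rad/s): [1.89, 1.89, 2.39, 2.39, 3.01, 3.01, 3.01].

INTERFACE

Orientations are given as [roll, pitch, yaw] about the fixed x, y, z axes, in that order (R = Rz(yaw) Ry(pitch) Rx(roll)).
In Python, from workcell import bot gives the robot as it stands.
- The arm moves only by the tool arm_command, never from a script. Its argument "deltas" is a list of rows, each a list of 3 entries, a list of its own where there are three numbers: the shift along the tool's x, y, z in cm, then the turn, a rotation vector about the tool's x, y, z in rad, then the finger opening in cm, from 0 to 8.54. In form: [[[tx, ty, tz], [rx, ry, rz], claw], ...]. A call has 1 to 20 rows; each row shifts and turns the commanded pose from where the row before left it, along the tool's axes as they then stand; what a row does not reach is not made up. A row lasts 1/10 s, in which the tool goes at most 50 mm and 8.59 degrees, less where a joint would pass 70% of its speed; a pose out of reach is approached as far as the arm can. A call with a gripper value outside its range is refused whole. The fingers move at their own pace and stop on an object; "newtons" is the grip in N (left out, the last holds). Time passes only in rows, so rows that do not move let the fingers close. It gives the time, the measured TCP pose, the force, the opening and the grip force at its end, in the units of the state.
- bot.observe(): the state, without advancing time (a new reading comes with each control period).
- bot.grab_frame(name): name is "side" or "top"; returns a dict with "frame" (400x640x3 uint8, red, green, blue), "K" (3x3 intrinsics, pixels), "k1" (the pictures are not rectified: a ray, as slopes to the right and down, at radius r is drawn at 1 + k1 r^2 times it, then the intrinsics apply), "rvec" (rotation vector, rad) and "tvec" (3), from world to camera coordinates, as OpenCV has them. Camera axes: x right, y down, z forward; pixel columns grow to the right and rows downward; lengths in m; the calibration is good to about 2 mm. A picture is of the moment at which its call begins. There is no depth.
- bot.job_done(): hands the job in; it is judged then, once.
Trained networks look in a picture, given as the dict that the camera call returned (one of the last four; its "shot" number tells which), for a name from the list of things; names that differ only in an ending like _2 or _b are one class to them, and where a whole thing is asked for, a point or a joint stands for the part that bears it (a point fixed in the world has none). Each returns a list of dicts, best first, with "p" (0 to 1); they miss things now and then, are a little off and sometimes report something else, mostly with a low value. They report only what shows in the picture. A call takes as long as a camera call.
- bot.find_in(name, picture): "rect" ([left, top, width, height] in pixels, round what is visible of it).
- bot.mark_of(name, picture): "at" ([column, row] in pixels: a listed point, or the origin of a listed thing).
The state is a dict: "clock": time; "qpos": joint angles; "qd": joint speeds; "joint_efforts": joint torques, N m; "position": TCP position; "tool_rot": TCP orientation; "force": force on the tool from outside, world axes, zero at the start; "moment": the same for the moment, N m; "grip_width": finger opening in m; "finger_force": force on a finger pad.
Only numpy, scipy, OpenCV 4.12 (cv2) and the standard library are available. Lean on these libraries where they do the work, as an engineer would, in place of code of your own. Each camera call takes 0.05 s, during which the arm holds its last target. There are 200 camera calls.

TASK

The craft session is over and the supplies are to be put away. Close the four open white containers: set on each the grey lid that fits it (oblong, square, large round, small round), turned to match, so that it sits fully home and level on the rim. Leave the containers standing where they are and do not disturb the honey jar or the spice jar.

Things in the scene. Friction and masses are not known exactly. Their poses are not given: they have to be found in the camera images.
- box_oblong: open oblong box of white plastic, 140 mm (its x) by 90 mm (its y) over the rim, 60 mm high, mouth 124 x 74 mm, with a few pegs in it; loose, stands on the table. Origin: centre of its underside, z up. Holds lid_oblong either way round. Its lid is home when the lid's origin is 51 mm above this container's origin and over its centre.
- box_square: open square box of white plastic, 116 x 116 mm over the rim, sides along its x and y, 60 mm high, mouth 100 x 100 mm, with a stack of tissue squares in it; loose, stands on the table. Origin: centre of its underside, z up. Its lid is home when the lid's origin is 51 mm above this container's origin and over its centre.
- tub_round: open round white tub, 107 mm across the rim, 80 mm high, mouth about 98 mm across, with rice puffs in it; loose, stands on the table. Origin: centre of its underside, z up. Its lid is home when the lid's origin is 71 mm above this container's origin and over its centre.
- pot_small: open small round pot of white plastic, 84 mm across the rim, 58 mm high, mouth about 69 mm across, with wooden beads in it; loose, stands on the table. Origin: centre of its underside, z up. Its lid is home when the lid's origin is 49 mm above this container's origin and over its centre.
- lid_oblong: oblong lid, 140 mm (its x) by 90 mm (its y), plain grey plastic, loose, right way up on the table. Under the plate a plug, 9 mm deep, tapers towards the bottom and centres itself in the mouth; the plate (underside 9 mm above the origin) rests on the rim. Grip bar on top: 56 mm along x, 14 mm thick along y, 11 to 41 mm above the origin. Origin: centre of the plug's underside, z up. Long side and bar lie along its x.
- lid_square: square lid, 116 x 116 mm, plain grey plastic, loose, right way up on the table. Under the plate a plug, 9 mm deep, tapers towards the bottom and centres itself in the mouth; the plate (underside 9 mm above the origin) rests on the rim. Grip bar on top: 56 mm along x, 14 mm thick along y, 11 to 41 mm above the origin. Origin: centre of the plug's underside, z up. Sides along its x and y; fits its box in any of the four quarter turns.
- lid_round: large round lid, 112 mm across, plain grey plastic, loose, right way up on the table. Under the plate a plug, 9 mm deep, tapers towards the bottom and centres itself in the mouth; the plate (underside 9 mm above the origin) rests on the rim. Round knob on top: 27 mm across, 11 to 41 mm above the origin. Origin: centre of the plug's underside, z up. Any turn about z will do.
- lid_small: small round lid, 84 mm across, plain grey plastic, loose, right way up on the table. Under the plate a plug, 9 mm deep, tapers towards the bottom and centres itself in the mouth; the plate (underside 9 mm above the origin) rests on the rim. Round knob on top: 27 mm across, 11 to 41 mm above the origin. Origin: centre of the plug's underside, z up. Any turn about z will do.
- honey_jar: closed glass honey jar, 71 mm across, 110 mm high, standing beyond the work; not to be disturbed. Origin: centre of its underside.
- spice_jar: small spice jar with a green cap, 46 mm across, 106 mm high, standing beyond the work; not to be disturbed. Origin: centre of its underside.

How it is judged:
At the end, for the whole second after the job is handed in: Each of the four lids lies on its own container: centre within 8 mm of the container's centre, seated to within 3 mm of its full depth (its plug in the mouth, its edge on the rim), lid and container level within 0.05 rad; each container within 40 mm of where it stood; all at rest (horizontal distance between lid_oblong and box_oblong below 0.008 m and z of lid_oblong in the frame of box_oblong between 0.047 and 0.054 m and angle between each of lid_oblong, box_oblong, lid_square, box_square, lid_round, tub_round, lid_small, pot_small's own z axis and vertical below 0.05 rad and distance of each of box_oblong, box_square, tub_round, pot_small from where it was at the start of the episode below 0.04 m and linear speed of each of lid_oblong, box_oblong, lid_square, box_square, lid_round, tub_round, lid_small, pot_small below 0.02 m/s and horizontal distance between lid_square and box_square below 0.008 m and z of lid_square in the frame of box_square between 0.047 and 0.054 m and horizontal distance between lid_round and tub_round below 0.008 m and z of lid_round in the frame of tub_round between 0.067 and 0.074 m and horizontal distance between lid_small and pot_small below 0.008 m and z of lid_small in the frame of pot_small between 0.045 and 0.052 m); the robot touches nothing.
It fails at once if the honey jar is pushed more than 3 cm from its place or tipped (distance of honey_jar from where it was at the start of the episode above 0.03 m or angle between honey_jar's own z axis and vertical above 0.4 rad).
It fails at once if the spice jar is pushed more than 3 cm from its place or tipped (distance of spice_jar from where it was at the start of the episode above 0.03 m or angle between spice_jar's own z axis and vertical above 0.4 rad).
It also fails if it takes over 112 s, if anything falls off the work surface, if the arm or the gripper's body presses on something with over 40 N, if the wrist force passes 120 N, or if a joint passes its speed limit or range.

## Working session

There is one attempt and no reset: what is moved stays moved. The work goes in short steps, Python scripts to look and compute and a tool call to move; the robot and the scene stay as the last step left them, time stands still between calls to the robot, and variables do not carry over. Pictures are saved under pics/ and viewed, at most 14 in all, crops included, and the job is handed in when it is done.

Besides the shell and the picture viewer there is one more tool, called by a JSON object that holds its "op" and its "data". arm_command: Moves the arm, as the interface text tells. Its arguments: {"type":"object","properties":{"deltas":{"type":"array","items":{"type":"array"}},"newtons":{"type":"number"}},"required":["deltas"]}

```bash
mkdir -p pics; cat > h.py <<'E'
import numpy as np, cv2
from workcell import bot
def ray(f,px):
    K=f["K"];k1=f["k1"]
    d=np.array([(px[0]-K[0][2])/K[0][0],(px[1]-K[1][2])/K[1][1]])
    u=d.copy()
    for _ in range(20): u=d/(1+k1*(u@u))
    R=cv2.Rodrigues(np.array(f["rvec"],float))[0]
    return -R.T@np.array(f["tvec"],float).ravel(), R.T@np.array([*u,1.])
def at_z(f,px,z):
    o,d=ray(f,px); return o+d*(z-o[2])/d[2]
def proj(f,P):
    R=cv2.Rodrigues(np.array(f["rvec"],float))[0]
    c=R@np.array(P,float)+np.array(f["tvec"],float).ravel();u=c[:2]/c[2]
    u=u*(1+f["k1"]*(u@u)); return np.array([f["K"][0][0]*u[0]+f["K"][0][2],f["K"][1][1]*u[1]+f["K"][1][2]])
def save(f,n): cv2.imwrite(f"pics/{n}.png",np.array(f["frame"])[:,:,::-1])
E
python3 - <<'E'
from h import *
print(bot.observe())
for c in("top","side"):
    f=bot.grab_frame(c);save(f,c+"0");o,_=ray(f,(320,200));print(c,o.round(3),np.array(f["K"]).ravel().round(0),f["k1"])
    for n in "box_oblong box_square tub_round pot_small lid_oblong lid_square lid_round lid_small honey_jar spice_jar".split():
        m=bot.mark_of(n,f); b=bot.find_in(n,f)
        print(n,[(np.round(x["at"]),round(x["p"],2),at_z(f,x["at"],0)[:2].round(3)) for x in m[:2]],[(np.round(x["rect"]),round(x["p"],2)) for x in b[:2]])
E
```

```text
{'clock': 0.0, 'qpos': array([ 1.23980237,  0.52203039, -0.03633425,  1.60000032,  0.02121262,
        1.02106759, -0.11279975]), 'qd': array([ 0.00029618,  0.00031687, -0.00181763, -0.00121174, -0.00061909,
        0.00030058, -0.00034283]), 'joint_efforts': array([-2.34537220e-04, -9.27103114e+01,  1.97976083e+00, -3.69942248e+01,
        1.78411725e-02,  8.02244438e-03,  4.73925411e-06]), 'position': array([ 0.16110061, -0.60374221,  0.40411808]), 'tool_rot': array([-3.14047571e+00,  8.60077042e-05,  2.60796675e-01]), 'force': array([ 1.07245712, -0.33497257, -0.62614301]), 'moment': array([ 0.01652559,  0.00573248, -0.00221777]), 'finger_force': 0.0, 'grip_width': 0.08526846835972708}
top [ 4.440e-01 -1.000e-03  1.311e+00] [456.   0. 316.   0. 456. 196.   0.   0.   1.] -0.13416798295423255
box_oblong [(array([275., 248.]), 0.8, array([0.442, 0.131]))] [(array([253., 220.,  44.,  58.]), 0.89)]
box_square [(array([337., 174.]), 0.57, array([ 0.654, -0.05 ])), (array([413., 184.]), 0.46, array([ 0.623, -0.269]))] [(array([316., 148.,  44.,  42.]), 0.71)]
tub_round [(array([366., 251
[... 1605 characters left out ...]
5.,  65.,  41.]), 0.6)]
lid_square [(array([344., 170.]), 0.92, array([ 0.623, -0.253]))] [(array([324., 155.,  42.,  20.]), 0.96)]
lid_round [(array([261., 230.]), 0.78, array([0.666, 0.152]))] [(array([243., 218.,  40.,  25.]), 0.95), (array([323., 155.,  42.,  21.]), 0.65)]
lid_small [(array([414., 179.]), 0.66, array([ 0.393, -0.346]))] [(array([402., 170.,  25.,  15.]), 0.61)]
honey_jar [(array([255., 196.]), 0.77, array([0.784, 0.039])), (array([412., 180.]), 0.26, array([ 0.397, -0.34 ]))] [(array([239., 161.,  30.,  42.]), 0.56)]
spice_jar [(array([214., 254.]), 0.89, array([0.711, 0.303])), (array([261., 230.]), 0.52, array([0.667, 0.153]))] [(array([198., 221.,  22.,  39.]), 0.56)]
```

```bash
python3 - <<'E'
import cv2
a=cv2.imread("pics/top0.png")[90:300,170:470]
cv2.imwrite("pics/top0c.png",cv2.resize(a,(780,546),interpolation=cv2.INTER_CUBIC))
a=cv2.imread("pics/side0.png")[130:350,180:460]
cv2.imwrite("pics/side0c.png",cv2.resize(a,(760,597),interpolation=cv2.INTER_CUBIC))
E
```

```text
(no output)
```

View pics/top0c.png

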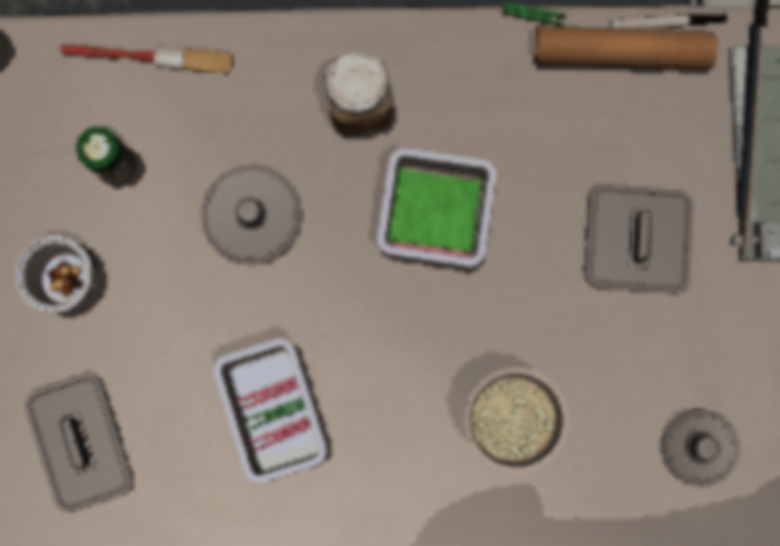

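View pics/side0c.png

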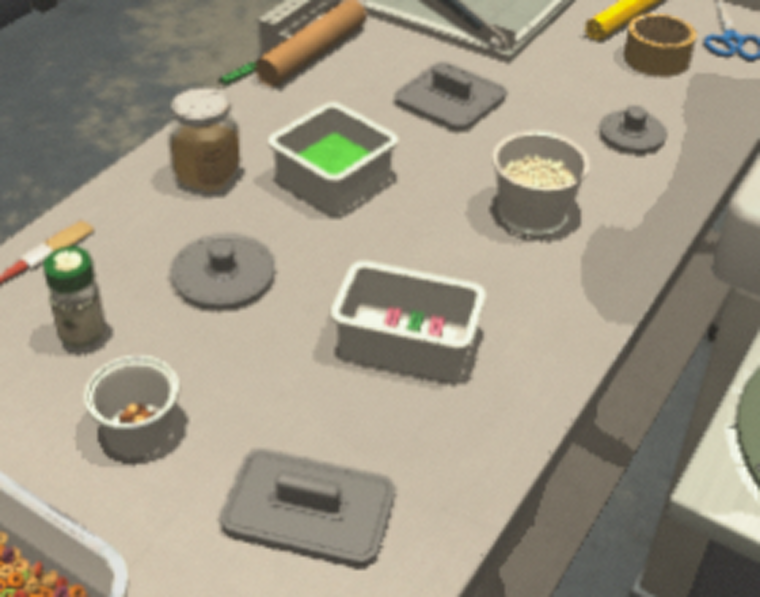

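```bash
cat >> h.py <<'E'
H=dict(box_oblong=.06,box_square=.06,tub_round=.08,pot_small=.058,lid_oblong=.011,lid_square=.011,lid_round=.011,lid_small=.011)
def seg(f,n,c0,m=14,half=34):
    """world-plane outline fit near pixel c0 (top view); returns centre mm, size mm, angle"""
    s=4;x0,y0=int(c0[0])-half,int(c0[1])-half
    a=np.array(f["frame"])[y0:y0+2*half,x0:x0+2*half]
    a=cv2.resize(a,None,fx=s,fy=s,interpolation=cv2.INTER_CUBIC)
    hsv=cv2.cvtColor(a,cv2.COLOR_RGB2HSV).astype(int)
    i=a.astype(int);rb=i[...,0]-i[...,2]
    M=(rb<m) if n.startswith("lid") else ((rb<m)&(hsv[...,2]>150))
    M=cv2.morphologyEx(M.astype(np.uint8),cv2.MORPH_OPEN,np.ones((5,5)))
    k,L,st,ce=cv2.connectedComponentsWithStats(M)
    j=1+np.argmax(st[1:,4]);cs=cv2.findContours((L==j).astype(np.uint8),cv2.RETR_EXTERNAL,cv2.CHAIN_APPROX_NONE)[0]
    c=max(cs,key=len)[:,0]
    W=np.array([at_z(f,((p[0]+.5)/s-.5+x0,(p[1]+.5)/s-.5+y0),H[n])[:2]*1000 for p in c],np.float32)
    if "round" in n or "small" in n:
        return cv2.minEnclosingCircle(W),cv2.fitEllipse(W),M
    return cv2.minAreaRect(W),None,M
E
python3 - <<'E'
from h import *
f=bot.grab_frame("top");im=np.array(f["frame"])
print("table",im[215,320],"lid",im[260,190],im[190,405],"rimsq",im[150,330])
C=dict(box_oblong=(275,248),box_square=(338,170),tub_round=(368,251),pot_small=(192,195),lid_oblong=(201,260),lid_square=(415,182),lid_round=(267,172),lid_small=(439,262))
R=[]
for n,c in C.items():
    r=seg(f,n,c);print(n,r[0],r[1]);R.append(cv2.resize(r[2]*255,(190,190)))
cv2.imwrite("pics/m1.png",np.vstack([np.hstack(R[:4]),np.hstack(R[4:])]))
E
```

```text
table [152 138 127] lid [126 116 110] [123 114 108] rimsq [117 115 116]
box_oblong ((443.79046630859375, 131.79080200195312), (141.6634521484375, 89.62915802001953), 17.509204864501953) None
box_square ((660.5711059570312, -49.568695068359375), (116.86648559570312, 116.24710845947266), 80.6597900390625) NoneTraceback (most recent call last):
  File "<stdin>", line 7, in <module>
  File "h.py", line 28, in seg
    j=1+np.argmax(st[1:,4]);cs=cv2.findContours((L==j).astype(np.uint8),cv2.RETR_EXTERNAL,cv2.CHAIN_APPROX_NONE)[0]
        ~~~~~~~~~^^^^^^^^^^
    return _wrapfunc(a, 'argmax', axis=axis, out=out, **kwds)
    return bound(*args, **kwds)
ValueError: attempt to get argmax of an empty sequence
```

```bash
cat >> h.py <<'E'
def rectify(f,c,z,w=.2,s=2000):
    """world-plane patch; px = 0.5 mm; column = -y, row = -x"""
    N=int(w*s);g=(np.arange(N)-N/2+.5)/s
    X=c[0]-g[:,None]+0*g;Y=c[1]-g[None,:]+0*g[:,None]
    R=cv2.Rodrigues(np.array(f["rvec"],float))[0]
    P=np.stack([X,Y,0*X+z],-1)@R.T+np.array(f["tvec"],float).ravel()
    u=P[...,:2]/P[...,2:];u=u*(1+f["k1"]*(u**2).sum(-1,keepdims=True));K=f["K"]
    return cv2.remap(np.array(f["frame"])[:,:,::-1].copy(),(u[...,0]*K[0][0]+K[0][2]).astype(np.float32),(u[...,1]*K[1][1]+K[1][2]).astype(np.float32),cv2.INTER_CUBIC)
def outline(f,c,z,shape):
    """best pose of a known outline by gradient magnitude; shape=(d,) or (lx,ly)"""
    im=cv2.GaussianBlur(cv2.cvtColor(rectify(f,c,z),cv2.COLOR_BGR2GRAY).astype(np.float32),(0,0),2)
    gx,gy=cv2.Sobel(im,5,1,0),cv2.Sobel(im,5,0,1);N=im.shape[0]
    t=np.linspace(0,1,200,endpoint=False)
    if len(shape)==1:
        pts=np.stack([np.cos(2*np.pi*t),np.sin(2*np.pi*t)],1);nr=pts;pts=pts*shape[0]/2
    else:
        a,b=shape[0]/2,shape[1]/2;q=np.linspace(-.8,.8,60)
        pts=np.vstack([np.c_[a*q,b+0*q],np.c_[a*q,-b+0*q],np.c_[a+0*q,b*q],np.c_[-a+0*q,b*q]])
        nr=np.repeat([[0,1],[0,-1],[1,0],[-1,0]],60,0).astype(float)
    def sc(p):
        C,S=np.cos(p[2]),np.sin(p[2]);Rm=np.array([[C,-S],[S,C]]);w=pts@Rm.T+p[:2];n=nr@Rm.T
        col=(-w[:,1]*2000+N/2-.5).astype(np.float32)[None];row=(-w[:,0]*2000+N/2-.5).astype(np.float32)[None]
        G=lambda g:cv2.remap(g,col,row,cv2.INTER_LINEAR)[0]
        return np.minimum(np.abs(-n[:,1]*G(gx)-n[:,0]*G(gy)),60).mean()
    best=(-1,None)
    A=[0] if len(shape)==1 else np.radians(np.arange(-90 if shape[0]!=shape[1] else -45,90 if shape[0]!=shape[1] else 45,2))
    for st in(3,1):
        r=np.arange(-15,16,3)/1000 if st==3 else np.arange(-2,3)*.001
        b=best[1] if st==1 else (0,0,0)
        AA=A if st==3 else (A if len(A)==1 else b[2]+np.radians(np.arange(-2,2.1,.5)))
        for x in r:
            for y in r:
                for th in AA:
                    p=(b[0]+x,b[1]+y,th);v=sc(p)
                    if v>best[0]:best=(v,p)
    p=best[1];return round(best[0],1),np.round([c[0]+p[0],c[1]+p[1]],4),round(np.degrees(p[2]),1)
SH=dict(box_oblong=(.14,.09),box_square=(.116,.116),tub_round=(.107,),pot_small=(.084,),lid_oblong=(.14,.09),lid_square=(.116,.116),lid_round=(.112,),lid_small=(.084,))
E
cat > run1.py <<'E'
from h import *
f=bot.grab_frame("top")
G=dict(box_oblong=(.444,.132),box_square=(.66,-.05),tub_round=(.43,-.127),pot_small=(.597,.364),lid_oblong=(.41,.35),lid_square=(.626,-.264),lid_round=(.66,.156),lid_small=(.396,-.34))
T=[]
for n,g in G.items():
    r=outline(f,g,H[n],SH[n]);print(n,*r)
    im=rectify(f,r[1],H[n]);th=np.radians(r[2])
    if len(SH[n])==1: cv2.circle(im,(200,200),int(SH[n][0]*1000),(0,0,255),1)
    else:
        C,S=np.cos(th),np.sin(th);a,b=np.array(SH[n])/2
        w=np.array([[a,b],[-a,b],[-a,-b],[a,-b]])@np.array([[C,-S],[S,C]]).T
        cv2.polylines(im,[np.c_[200-w[:,1]*2000,200-w[:,0]*2000].astype(np.int32)],True,(0,0,255),1)
    T.append(cv2.resize(im,(200,200),interpolation=cv2.INTER_AREA))
cv2.imwrite("pics/m2.png",np.vstack([np.hstack(T[:4]),np.hstack(T[4:])]))
E
python3 run1.py
```

```text
box_oblong 40.7 [0.453 0.127] 17.5
box_square 42.3 [ 0.652 -0.047] -9.5
tub_round 24.1 [ 0.433 -0.12 ] 0.0
pot_small 35.7 [0.587 0.349] 0.0
lid_oblong 29.4 [0.411 0.345] 18.5
lid_square 23.1 [ 0.628 -0.273] -5.0
lid_round 22.2 [0.661 0.155] 0.0
lid_small 25.3 [ 0.398 -0.334] 0.0
```

View pics/m2.png

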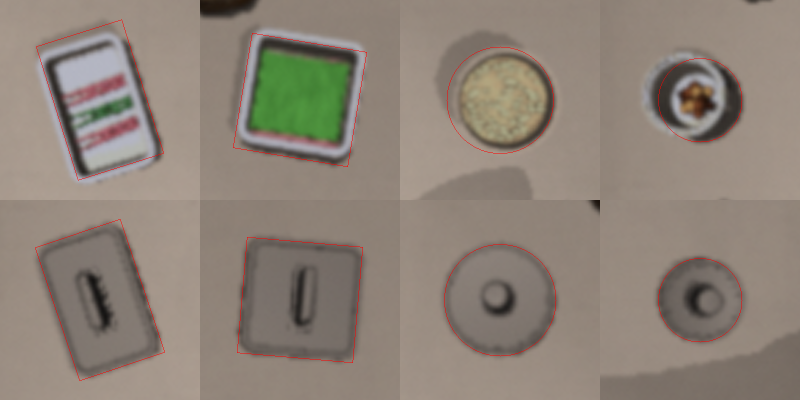

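```bash
cat > run2.py <<'E'
from h import *
f=bot.grab_frame("top");T=[]
for n,px,do,di in(("tub_round",(368.3,250.6),.107,.098),("pot_small",(191.5,195.8),.084,.069)):
    c=at_z(f,px,H[n]);im=rectify(f,c,H[n]);g=cv2.GaussianBlur(im.min(2).astype(np.float32),(0,0),2)
    t=np.linspace(0,2*np.pi,360);best=(-1,)
    rr=lambda x,y,r:cv2.remap(g,(200+x+r*2000*np.cos(t)).astype(np.float32)[None],(200+y+r*2000*np.sin(t)).astype(np.float32)[None],1)[0]
    for x in np.arange(-16,17):
        for y in np.arange(-16,17):
            m=rr(x,y,(do+di)/4); v=np.median(m)*0+np.mean(np.clip(m-rr(x,y,do/2+.003),-10,25))+np.mean(np.clip(m-rr(x,y,di/2-.004),-10,25))
            if v>best[0]:best=(v,x,y)
    _,x,y=best;w=c[:2]-np.array([y,x])/2000;print(n,c[:2].round(4),w.round(4),best)
    im=rectify(f,w,H[n])
    o=im.copy()
    for d in(do,di):cv2.circle(o,(200,200),int(d*1000),(0,0,255),1)
    T+=[im,o]
cv2.imwrite("pics/m3.png",cv2.resize(np.hstack([t[80:320,80:320] for t in T]),(800,200)))
E
python3 run2.py
```

```text
tub_round [ 0.4331 -0.1271] [ 0.4331 -0.1266] (np.float32(25.388395), np.int64(-1), np.int64(0))
pot_small [0.5894 0.361 ] [0.5924 0.367 ] (np.float32(43.47412), np.int64(-12), np.int64(-6))
```

View pics/m3.png

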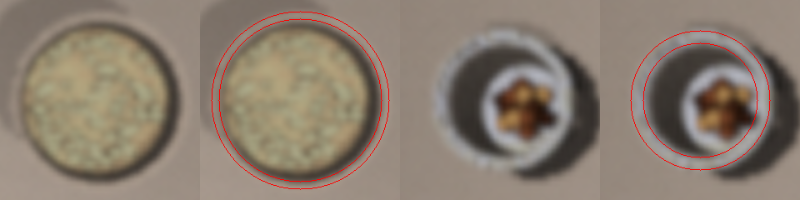

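```bash
cat > go.py <<'E'
import sys
from h import *
from scipy.spatial.transform import Rotation as Ro
# args: x,y,z(grasp point),yaw_deg,rows  -> per-row tool delta (turn done first, then shifts)
s=bot.observe();p=np.array(s["position"]);r=Ro.from_euler("xyz",s["tool_rot"])
gp=p+r.apply([0,0,bot.grip_point_offset])
print("t",round(s["clock"],1),"grasp",gp.round(4),"rot",np.round(s["tool_rot"],4),"grip",round(s["grip_width"],4),"F",np.round(s["force"],1))
for a in sys.argv[1:]:
    x,y,z,yaw,n=map(float,a.split(","));R2=Ro.from_euler("xyz",[np.pi,0,np.radians(yaw)])
    w=(r.inv()*R2).as_rotvec();d=R2.inv().apply(np.array([x,y,z])-gp)*100
    print(a,"turn",w.round(4),"total cm",d.round(2),"per row",(d/n).round(3));gp=np.array([x,y,z]);r=R2
E
python3 go.py .398,-.334,.2,15,14 .398,-.334,.034,15,10
```

```text
t 2.2 grasp [ 0.1611 -0.6039  0.25  ] rot [-3.1416 -0.      0.2607] grip 0.0853 F [ 0.4  0.5 -0.6]
.398,-.334,.2,15,14 turn [-0.     -0.     -0.0011] total cm [ 29.86 -19.94   5.  ] per row [ 2.133 -1.424  0.357]
.398,-.334,.034,15,10 turn [0. 0. 0.] total cm [-0.  -0.  16.6] per row [-0.   -0.    1.66]
```

{"op": "arm_command", "data": {"deltas": [[[2.13,-1.42,0.36],[0,0,0],7],[[2.13,-1.42,0.36],[0,0,0],7],[[2.13,-1.42,0.36],[0,0,0],7],[[2.13,-1.42,0.36],[0,0,0],7],[[2.13,-1.42,0.36],[0,0,0],7],[[2.13,-1.42,0.36],[0,0,0],7],[[2.13,-1.42,0.36],[0,0,0],7],[[2.13,-1.42,0.36],[0,0,0],7],[[2.13,-1.42,0.36],[0,0,0],7],[[2.13,-1.42,0.36],[0,0,0],7],[[2.13,-1.42,0.36],[0,0,0],7],[[2.13,-1.42,0.36],[0,0,0],7],[[2.13,-1.42,0.36],[0,0,0],7],[[2.13,-1.42,0.36],[0,0,0],7],[[0,0,3],[0,0,0],7],[[0,0,3],[0,0,0],7],[[0,0,3],[0,0,0],7],[[0,0,0],[0,0,0],7]], "newtons": 30}}

```text
clock: 4.05
position: [0.3973, -0.3342, 0.2616]
tool_rot: [-3.138, 0.003, 0.261]
force: [0.0, 0.2, 0.6]
grip_width: 0.0699
finger_force: 0.0
```

```bash
python3 go.py .398,-.334,.034,15,5
```

```text
t 4.0 grasp [ 0.3967 -0.3337  0.1069] rot [-3.1377e+00  3.1000e-03  2.6120e-01] grip 0.0699 F [0.  0.2 0.6]
.398,-.334,.034,15,5 turn [-0.0039  0.0031 -0.0006] total cm [0.12 0.06 7.29] per row [0.024 0.012 1.457]
```

{"op": "arm_command", "data": {"deltas": [[[0,0,1.5],[0,0,0],7],[[0,0,1.5],[0,0,0],7],[[0,0,1.5],[0,0,0],7],[[0,0,1.5],[0,0,0],7],[[0,0,1.2],[0,0,0],7],[[0,0,0],[0,0,0],7],[[0,0,0],[0,0,0],1],[[0,0,0],[0,0,0],1],[[0,0,0],[0,0,0],1],[[0,0,0],[0,0,0],1],[[0,0,0],[0,0,0],1],[[0,0,0],[0,0,0],1],[[0,0,0],[0,0,0],1]], "newtons": 40}}

```text
clock: 5.35
position: [0.3982, -0.3351, 0.1931]
tool_rot: [3.141, -0.001, 0.261]
force: [-0.8, 0.7, 9.9]
grip_width: 0.0258
finger_force: 38.7
```

```bash
python3 go.py .398,-.334,.200,15,6 .5928,.3645,.2,15,24
```

```text
t 5.3 grasp [ 0.3983 -0.3352  0.0384] rot [ 3.1407e+00 -7.0000e-04  2.6060e-01] grip 0.0258 F [-0.8  0.7  9.9]
.398,-.334,.200,15,6 turn [ 0.0009 -0.0007 -0.0012] total cm [  0.    -0.12 -16.16] per row [ 0.    -0.02  -2.693]
.5928,.3645,.2,15,24 turn [0. 0. 0.] total cm [ 36.89 -62.43  -0.  ] per row [ 1.537 -2.601 -0.   ]
```

{"op": "arm_command", "data": {"deltas": [[[0,0,-1],[0,0,0],1],[[0,0,-3],[0,0,0],1],[[0,0,-4],[0,0,0],1],[[0,0,-4],[0,0,0],1],[[0,0,-4],[0,0,0],1],[[0,0,0],[0,0,0],1],[[0,0,0],[0,0,0],1]]}}

```text
clock: 6.05
position: [0.3979, -0.3349, 0.3537]
tool_rot: [3.14, -0.001, 0.261]
force: [-0.6, 0.9, -0.6]
grip_width: 0.0257
finger_force: 39.4
```

```bash
python3 go.py .5928,.3645,.2,15,24; python3 -c "
from h import *
f=bot.grab_frame('side');save(f,'s1');print(bot.mark_of('lid_small',f)[:2])
a=cv2.imread('pics/s1.png');p=proj(f,[.398,-.334,.2]).astype(int);print(p)
a=a[max(0,p[1]-70):p[1]+70,p[0]-80:p[0]+80];cv2.imwrite('pics/s1c.png',cv2.resize(a,None,fx=3.5,fy=3.5))"
```

```text
t 6.0 grasp [ 0.3981 -0.3351  0.199 ] rot [ 3.1398e+00 -1.4000e-03  2.6060e-01] grip 0.0257 F [-0.6  0.9 -0.6]
.5928,.3645,.2,15,24 turn [ 0.0018 -0.0014 -0.0012] total cm [ 36.91 -62.54  -0.1 ] per row [ 1.538 -2.606 -0.004]
[{'at': [421.2, 134.3], 'p': 0.66}]
[421 128]
```

View pics/s1c.png

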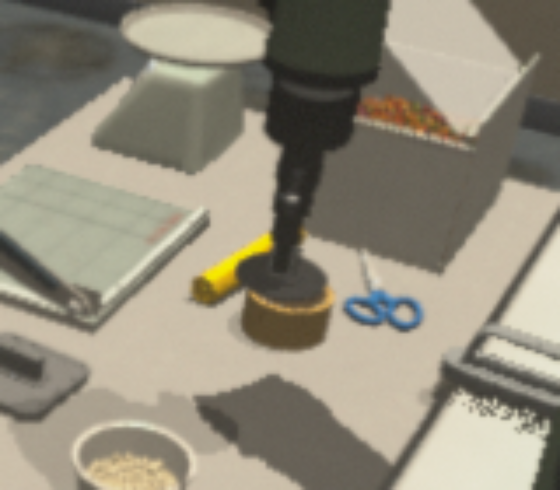

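{"op": "arm_command", "data": {"deltas": [[[1,-1.7,0],[0,0,0],1],[[2,-3.4,0],[0,0,0],1],[[2,-3.4,0],[0,0,0],1],[[2,-3.4,0],[0,0,0],1],[[2,-3.4,0],[0,0,0],1],[[2,-3.4,0],[0,0,0],1],[[2,-3.4,0],[0,0,0],1],[[2,-3.4,0],[0,0,0],1],[[2,-3.4,0],[0,0,0],1],[[2,-3.4,0],[0,0,0],1],[[2,-3.4,0],[0,0,0],1],[[2,-3.4,0],[0,0,0],1],[[2,-3.4,0],[0,0,0],1],[[2,-3.4,0],[0,0,0],1],[[2,-3.4,0],[0,0,0],1],[[2,-3.4,0],[0,0,0],1],[[2,-3.4,0],[0,0,0],1],[[2,-3.4,0],[0,0,0],1],[[1.9,-3,0],[0,0,0],1],[[0,0,0],[0,0,0],1]]}}

```text
clock: 8.15
position: [0.5924, 0.3689, 0.35]
tool_rot: [-3.14, 0.003, 0.266]
force: [-0.7, 0.4, -1.6]
grip_width: 0.0257
finger_force: 39.5
```

```bash
python3 go.py .5928,.3645,.11,15,6 .5928,.3645,.087,15,5
```

```text
t 8.2 grasp [0.592  0.369  0.1953] rot [-3.1398e+00  2.6000e-03  2.6550e-01] grip 0.0257 F [-0.7  0.4 -1.6]
.5928,.3645,.11,15,6 turn [-0.0018  0.0026  0.0037] total cm [-0.04  0.46  8.53] per row [-0.006  0.076  1.421]
.5928,.3645,.087,15,5 turn [0. 0. 0.] total cm [-0.  -0.   2.3] per row [-0.   -0.    0.46]
```

{"op": "arm_command", "data": {"deltas": [[[0,0.2,2],[0,0,0],1],[[0,0.2,2],[0,0,0],1],[[0,0,2],[0,0,0],1],[[0,0,1.9],[0,0,0],1],[[0,0,0],[0,0,0],1],[[0,0,0],[0,0,0],1]]}}

```text
clock: 8.75
position: [0.5944, 0.36, 0.2729]
tool_rot: [3.141, 0.001, 0.261]
force: [0.5, 0.6, -0.1]
grip_width: 0.0256
finger_force: 39.5
```

```bash
python3 go.py .5928,.3645,.087,15,6; python3 -c "
from h import *
f=bot.grab_frame('side');save(f,'s2');print(bot.mark_of('pot_small',f)[:2])
a=cv2.imread('pics/s2.png');p=proj(f,[.5928,.3645,.07]).astype(int);print(p)
a=a[p[1]-45:p[1]+45,p[0]-60:p[0]+60];cv2.imwrite('pics/s2c.png',cv2.resize(a,None,fx=6,fy=6,interpolation=2))"
```

```text
t 8.8 grasp [0.5942 0.3599 0.1182] rot [3.1412e+00 1.4000e-03 2.6060e-01] grip 0.0256 F [ 0.5  0.6 -0.1]
.5928,.3645,.087,15,6 turn [ 0.0004  0.0014 -0.0012] total cm [-0.01 -0.48  3.12] per row [-0.002 -0.08   0.519]
[{'at': [226.9, 288.8], 'p': 0.61}]
[227 269]
```

View pics/s2c.png

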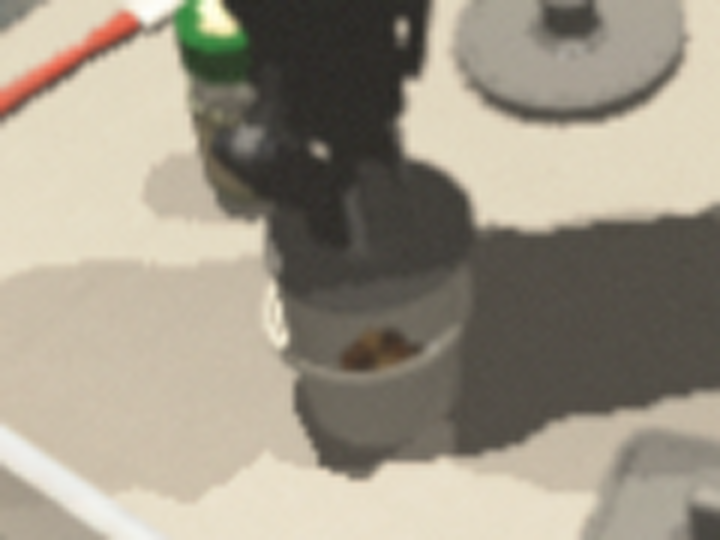

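{"op": "arm_command", "data": {"deltas": [[[0,-0.45,0],[0,0,0],1],[[0,0,0.6],[0,0,0],1],[[0,0,0.6],[0,0,0],1],[[0,0,0.6],[0,0,0],1],[[0,0,0.5],[0,0,0],1],[[0,0,0.4],[0,0,0],1],[[0,0,0.3],[0,0,0],1],[[0,0,0.2],[0,0,0],1],[[0,0,0],[0,0,0],1],[[0,0,0],[0,0,0],1]]}}

```text
clock: 9.85
position: [0.5934, 0.3647, 0.2422]
tool_rot: [-3.141, -0.001, 0.261]
force: [-2.7, -2.5, 11.1]
grip_width: 0.0258
finger_force: 40.4
```

```bash
python3 go.py .5928,.3645,.087,15,6
```

```text
t 9.8 grasp [0.5935 0.3647 0.0875] rot [-3.1414e+00 -9.0000e-04  2.6060e-01] grip 0.0258 F [-2.7 -2.5 11.1]
.5928,.3645,.087,15,6 turn [-0.0002 -0.0009 -0.0012] total cm [-0.08  0.    0.05] per row [-0.013  0.     0.009]
```

{"op": "arm_command", "data": {"deltas": [[[0,0,0],[0,0,0],6.5],[[0,0,0],[0,0,0],6.5],[[0,0,0],[0,0,0],6.5],[[0,0,0],[0,0,0],6.5],[[0,0,-1],[0,0,0],6.5],[[0,0,-2],[0,0,0],6.5],[[0,0,-3],[0,0,0],6.5],[[0,0,-3],[0,0,0],6.5],[[0,0,0],[0,0,0],6.5]]}}

```text
clock: 10.75
position: [0.594, 0.3651, 0.3364]
tool_rot: [-3.139, -0.006, 0.26]
force: [-0.3, 1.2, 0.5]
grip_width: 0.0648
finger_force: 0.0
```

```bash
python3 go.py .411,.345,.1,18.5,6 .411,.345,.034,18.5,4
```

```text
t 10.8 grasp [0.5949 0.3657 0.1817] rot [-3.1393 -0.0061  0.2605] grip 0.0648 F [-0.3  1.2  0.5]
.411,.345,.1,18.5,6 turn [-0.0021 -0.0062 -0.0624] total cm [-18.09  -3.87   8.17] per row [-3.015 -0.645  1.362]
.411,.345,.034,18.5,4 turn [0. 0. 0.] total cm [-0.  -0.   6.6] per row [-0.   -0.    1.65]
```

{"op": "arm_command", "data": {"deltas": [[[0,0,0],[0,0,-0.063],6.5],[[-2.5,-0.6,0],[0,0,0],6.5],[[-3.5,-0.7,0.5],[0,0,0],6.5],[[-3.5,-0.7,1.5],[0,0,0],6.5],[[-3.5,-0.7,1.5],[0,0,0],6.5],[[-3,-0.7,1.5],[0,0,0],6.5],[[-2.1,-0.5,1.5],[0,0,0],6.5],[[0,0,1],[0,0,0],6.5],[[0,0,0],[0,0,0],6.5],[[0,0,0],[0,0,0],6.5]]}}

```text
clock: 11.75
position: [0.4102, 0.3441, 0.2567]
tool_rot: [-3.141, -0.001, 0.323]
force: [0.7, 0.0, -0.6]
grip_width: 0.0648
finger_force: 0.0
```

```bash
python3 go.py .411,.345,.034,18.5,6
```

```text
t 11.8 grasp [0.4103 0.3442 0.102 ] rot [-3.1415e+00 -7.0000e-04  3.2320e-01] grip 0.0648 F [ 0.7  0.  -0.6]
.411,.345,.034,18.5,6 turn [-0.0001 -0.0007  0.0003] total cm [ 0.1  -0.06  6.8 ] per row [ 0.016 -0.009  1.133]
```

{"op": "arm_command", "data": {"deltas": [[[0.1,0,1.5],[0,0,0],6.5],[[0,0,1.5],[0,0,0],6.5],[[0,0,1.5],[0,0,0],6.5],[[0,0,1.3],[0,0,0],6.5],[[0,0,0.8],[0,0,0],6.5],[[0,0,0],[0,0,0],6.5],[[0,0,0],[0,0,0],0.4],[[0,0,0],[0,0,0],0.4],[[0,0,0],[0,0,0],0.4],[[0,0,0],[0,0,0],0.4],[[0,0,0],[0,0,0],0.4],[[0,0,0],[0,0,0],0.4],[[0,0,0],[0,0,0],0.4],[[0,0,0],[0,0,0],0.4]]}}

```text
clock: 13.15
position: [0.4104, 0.3444, 0.1909]
tool_rot: [-3.141, -0.001, 0.324]
force: [-1.1, -0.4, 6.4]
grip_width: 0.0132
finger_force: 39.7
```

```bash
python3 go.py .411,.345,.2,18.5,6 .4438,.1318,.2,17.5,8; python3 -c "
from h import *
f=bot.grab_frame('top');c=seg(f,'pot_small',(191,195))
p=proj(f,[.5928,.3645,.06]).astype(int);im=rectify(f,(.5928,.3645),.060);cv2.circle(im,(200,200),84,(0,0,255),1)
im2=rectify(f,(.411,.345),.011)
cv2.imwrite('pics/m4.png',np.hstack([im,im2]))"
```

```text
t 13.2 grasp [0.4105 0.3445 0.0362] rot [-3.1412e+00 -9.0000e-04  3.2370e-01] grip 0.0132 F [-1.1 -0.4  6.4]
.411,.345,.2,18.5,6 turn [-0.0004 -0.0009  0.0008] total cm [  0.06  -0.03 -16.38] per row [ 0.011 -0.005 -2.73 ]
.4438,.1318,.2,17.5,8 turn [ 0.     -0.      0.0175] total cm [-3.28 21.32  0.  ] per row [-0.41   2.665  0.   ]Traceback (most recent call last):
  File "<string>", line 3, in <module>
    f=bot.grab_frame('top');c=seg(f,'pot_small',(191,195))
                              ~~~^^^^^^^^^^^^^^^^^^^^^^^^^
  File "h.py", line 28, in seg
    j=1+np.argmax(st[1:,4]);cs=cv2.findContours((L==j).astype(np.uint8),cv2.RETR_EXTERNAL,cv2.CHAIN_APPROX_NONE)[0]
        ~~~~~~~~~^^^^^^^^^^
    return _wrapfunc(a, 'argmax', axis=axis, out=out, **kwds)
    return bound(*args, **kwds)
ValueError: attempt to get argmax of an empty sequence
```

{"op": "arm_command", "data": {"deltas": [[[0,0,-1],[0,0,0],0.4],[[0,0,-3],[0,0,0],0.4],[[0,0,-4],[0,0,0],0.4],[[0,0,-4],[0,0,0],0.4],[[0,0,-2],[0,0,0.018],0.4],[[-0.3,2,0],[0,0,0],0.4],[[-0.5,3,0],[0,0,0],0.4],[[-0.5,3,0],[0,0,0],0.4],[[-0.5,3,0],[0,0,0],0.4],[[-0.5,3,0],[0,0,0],0.4],[[-0.5,3,0],[0,0,0],0.4],[[-0.3,2.3,0],[0,0,0],0.4],[[-0.2,2,2],[0,0,0],0.4],[[0,0,2],[0,0,0],0.4],[[0,0,1.5],[0,0,0],0.4],[[0,0,0],[0,0,0],0.4],[[0,0,0],[0,0,0],0.4],[[0,0,0],[0,0,0],0.4]]}}

```text
clock: 15.0
position: [0.443, 0.1314, 0.2763]
tool_rot: [-3.142, -0.001, 0.306]
force: [-0.8, 0.9, -0.2]
grip_width: 0.0135
finger_force: 39.1
```

```bash
python3 go.py .4438,.1318,.087,17.5,6; python3 -c "
from h import *
f=bot.grab_frame('side');g=bot.grab_frame('top')
save(f,'s3');a=cv2.imread('pics/s3.png');p=proj(f,[.4438,.1318,.07]).astype(int)
a=cv2.resize(a[p[1]-50:p[1]+50,p[0]-50:p[0]+50],(400,400),interpolation=2)
im=rectify(g,(.5928,.3645),.060);cv2.circle(im,(200,200),84,(0,0,255),1)
cv2.imwrite('pics/m4.png',np.hstack([im,a]))"
```

```text
t 15.0 grasp [0.4432 0.1315 0.1216] rot [-3.1415e+00 -1.3000e-03  3.0590e-01] grip 0.0135 F [-0.8  0.9 -0.2]
.4438,.1318,.087,17.5,6 turn [-0.0001 -0.0013  0.0005] total cm [ 0.06 -0.01  3.46] per row [ 0.011 -0.002  0.577]
```

View pics/m4.png

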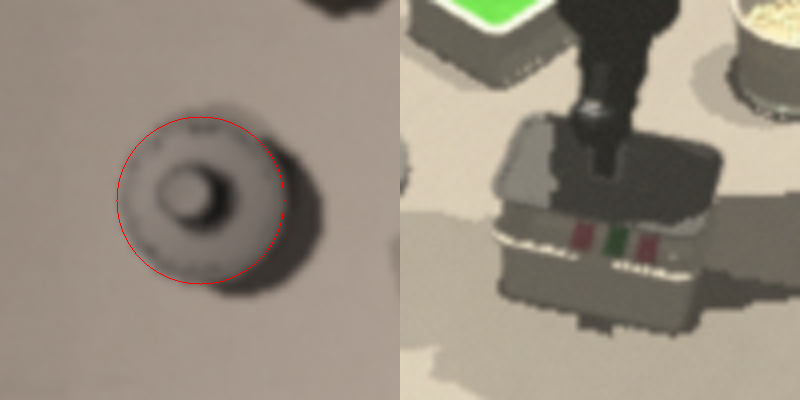

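Small lid sits on the pot, well centred on its circle at (200,200). The oblong lid hangs level over its box (edges 495–720 over rim 493–690+), aligned. Lower it.

{"op": "arm_command", "data": {"deltas": [[[0,0,0.7],[0,0,0],0.4],[[0,0,0.7],[0,0,0],0.4],[[0,0,0.7],[0,0,0],0.4],[[0,0,0.5],[0,0,0],0.4],[[0,0,0.4],[0,0,0],0.4],[[0,0,0.3],[0,0,0],0.4],[[0,0,0.25],[0,0,0],0.4],[[0,0,0],[0,0,0],0.4],[[0,0,0],[0,0,0],0.4]]}}

```text
clock: 16.0
position: [0.4431, 0.1314, 0.2405]
tool_rot: [3.142, -0.001, 0.306]
force: [-3.7, -1.4, 19.2]
grip_width: 0.0134
finger_force: 44.0
```

```bash
python3 go.py .4438,.1318,.087,17.5,6
```

```text
t 16.0 grasp [0.4432 0.1314 0.0858] rot [ 3.1415e+00 -1.2000e-03  3.0570e-01] grip 0.0134 F [-3.7 -1.4 19.2]
.4438,.1318,.087,17.5,6 turn [ 0.0001 -0.0012  0.0003] total cm [ 0.07 -0.02 -0.12] per row [ 0.011 -0.004 -0.02 ]
```

{"op": "arm_command", "data": {"deltas": [[[0,0,-0.1],[0,0,0],6.5],[[0,0,0],[0,0,0],6.5],[[0,0,0],[0,0,0],6.5],[[0,0,0],[0,0,0],6.5],[[0,0,0],[0,0,0],6.5],[[0,0,-1],[0,0,0],6.5],[[0,0,-2.5],[0,0,0],6.5],[[0,0,-3],[0,0,0],6.5],[[0,0,0],[0,0,0],6.5],[[0,0,0],[0,0,0],6.5]]}}

```text
clock: 17.0
position: [0.4429, 0.1312, 0.3068]
tool_rot: [-3.142, -0.002, 0.306]
force: [-0.1, -0.5, -1.2]
grip_width: 0.0648
finger_force: 0.0
```

```bash
python3 go.py .661,.155,.15,17.5,7 .661,.155,.036,17.5,6
```

```text
t 17.0 grasp [0.4432 0.1313 0.1521] rot [-3.1416e+00 -1.8000e-03  3.0550e-01] grip 0.0648 F [-0.1 -0.5 -1.2]
.661,.155,.15,17.5,7 turn [-0.     -0.0018  0.0001] total cm [21.48  4.28  0.21] per row [3.069 0.612 0.029]
.661,.155,.036,17.5,6 turn [0. 0. 0.] total cm [ 0.  -0.  11.4] per row [ 0.  -0.   1.9]
```

{"op": "arm_command", "data": {"deltas": [[[2,0.4,0],[0,0,0],6.5],[[3,0.6,0],[0,0,0],6.5],[[3.5,0.7,0],[0,0,0],6.5],[[3.5,0.7,0],[0,0,0],6.5],[[3.5,0.7,0],[0,0,0],6.5],[[3.5,0.7,1],[0,0,0],6.5],[[2.5,0.5,2],[0,0,0],6.5],[[0,0,2],[0,0,0],6.5],[[0,0,1],[0,0,0],6.5],[[0,0,0],[0,0,0],6.5],[[0,0,0],[0,0,0],6.5]]}}

```text
clock: 18.1
position: [0.6606, 0.155, 0.2463]
tool_rot: [-3.142, 0.0, 0.306]
force: [0.2, -0.2, -0.3]
grip_width: 0.065
finger_force: 0.0
```

```bash
python3 go.py .661,.155,.036,17.5,6
```

```text
t 18.1 grasp [0.6606 0.155  0.0916] rot [-3.1415e+00  1.0000e-04  3.0590e-01] grip 0.065 F [ 0.2 -0.2 -0.3]
.661,.155,.036,17.5,6 turn [-0.0001  0.0001  0.0005] total cm [0.04 0.01 5.56] per row [0.006 0.002 0.926]
```

{"op": "arm_command", "data": {"deltas": [[[0,0,1.5],[0,0,0],6.5],[[0,0,1.5],[0,0,0],6.5],[[0,0,1.5],[0,0,0],6.5],[[0,0,1],[0,0,0],6.5],[[0,0,0],[0,0,0],6.5],[[0,0,0],[0,0,0],1.5],[[0,0,0],[0,0,0],1.5],[[0,0,0],[0,0,0],1.5],[[0,0,0],[0,0,0],1.5],[[0,0,0],[0,0,0],1.5],[[0,0,0],[0,0,0],1.5],[[0,0,0],[0,0,0],1.5]]}}

```text
clock: 19.3
position: [0.6611, 0.155, 0.1916]
tool_rot: [3.142, -0.001, 0.306]
force: [-0.8, -0.9, 6.5]
grip_width: 0.0249
finger_force: 39.4
```

```bash
python3 go.py .661,.155,.18,17.5,6 .4331,-.1268,.18,17.5,11
```

```text
t 19.3 grasp [0.6613 0.1551 0.0369] rot [ 3.1415e+00 -1.2000e-03  3.0570e-01] grip 0.0249 F [-0.8 -0.9  6.5]
.661,.155,.18,17.5,6 turn [ 0.0001 -0.0012  0.0003] total cm [ -0.03  -0.   -14.31] per row [-0.005 -0.    -2.384]
.4331,-.1268,.18,17.5,11 turn [0. 0. 0.] total cm [-30.21  20.02   0.  ] per row [-2.746  1.82   0.   ]
```

{"op": "arm_command", "data": {"deltas": [[[0,0,-1],[0,0,0],1.5],[[0,0,-3],[0,0,0],1.5],[[0,0,-4],[0,0,0],1.5],[[0,0,-4],[0,0,0],1.5],[[0,0,-3],[0,0,0],1.5],[[-1.5,1,0],[0,0,0],1.5],[[-3,2,0],[0,0,0],1.5],[[-3,2,0],[0,0,0],1.5],[[-3,2,0],[0,0,0],1.5],[[-3,2,0],[0,0,0],1.5],[[-3,2,0],[0,0,0],1.5],[[-3,2,0],[0,0,0],1.5],[[-3,2,0],[0,0,0],1.5],[[-3,2,0],[0,0,0],1.5],[[-3,2,0],[0,0,0],1.5],[[-1.7,1,2],[0,0,0],1.5],[[0,0,2],[0,0,0],1.5],[[0,0,0],[0,0,0],1.5],[[0,0,0],[0,0,0],1.5],[[0,0,0],[0,0,0],1.5]]}}

```text
clock: 21.3
position: [0.4336, -0.1263, 0.3018]
tool_rot: [3.141, -0.001, 0.307]
force: [0.1, 0.3, -0.1]
grip_width: 0.0255
finger_force: 39.4
```

```bash
python3 go.py .4331,-.1268,.1079,17.5,6;python3 -c "
from h import *
f=bot.grab_frame('side');g=bot.grab_frame('top')
save(f,'s4');a=cv2.imread('pics/s4.png');p=proj(f,[.4331,-.1268,.08]).astype(int)
a=cv2.resize(a[p[1]-40:p[1]+40,p[0]-40:p[0]+40],(400,400),interpolation=2)
im=rectify(g,(.4438,.1318),.060)
cv2.imwrite('pics/m5.png',np.hstack([im,a]))"
```

```text
t 21.3 grasp [ 0.4338 -0.1264  0.1471] rot [ 3.141e+00 -1.200e-03  3.066e-01] grip 0.0255 F [ 0.1  0.3 -0.1]
.4331,-.1268,.1079,17.5,6 turn [ 0.0006 -0.0012  0.0011] total cm [-0.08  0.02  3.92] per row [-0.013  0.004  0.653]
```

View pics/m5.png

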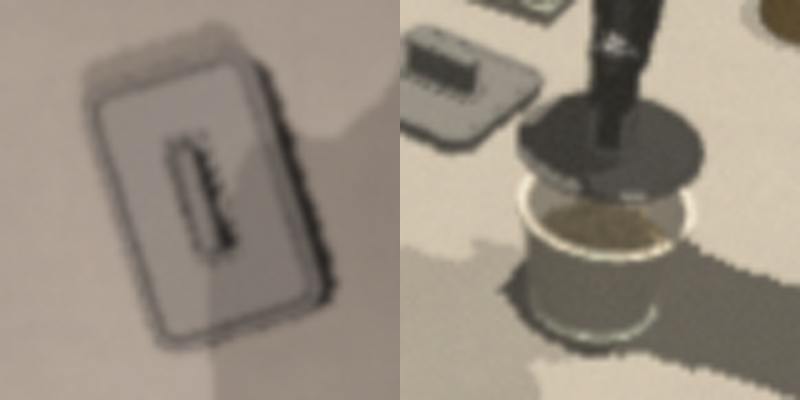

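{"op": "arm_command", "data": {"deltas": [[[-0.1,0,0.7],[0,0,0],1.5],[[0,0,0.7],[0,0,0],1.5],[[0,0,0.7],[0,0,0],1.5],[[0,0,0.6],[0,0,0],1.5],[[0,0,0.5],[0,0,0],1.5],[[0,0,0.4],[0,0,0],1.5],[[0,0,0.3],[0,0,0],1.5],[[0,0,0.1],[0,0,0],1.5],[[0,0,0],[0,0,0],1.5],[[0,0,0],[0,0,0],1.5]]}}

```text
clock: 22.4
position: [0.4322, -0.1269, 0.2615]
tool_rot: [3.141, -0.001, 0.306]
force: [-6.0, 1.9, 22.3]
grip_width: 0.0254
finger_force: 42.5
```

```bash
python3 go.py .4331,-.1268,.1079,17.5,6
```

```text
t 22.4 grasp [ 0.4323 -0.127   0.1068] rot [ 3.141e+00 -7.000e-04  3.058e-01] grip 0.0254 F [-6.   1.9 22.3]
.4331,-.1268,.1079,17.5,6 turn [ 0.0006 -0.0007  0.0004] total cm [ 0.08  0.01 -0.11] per row [ 0.013  0.001 -0.018]
```

Seated. Release, rise, and turn towards the square lid.

{"op": "arm_command", "data": {"deltas": [[[0,0,-0.1],[0,0,0],6.5],[[0,0,0],[0,0,0],6.5],[[0,0,0],[0,0,0],6.5],[[0,0,0],[0,0,0],6.5],[[0,0,0],[0,0,0],6.5],[[0,0,-1],[0,0,0],6.5],[[0,0,-2.5],[0,0,0],6.5],[[0,0,-3],[0,0,0],6.5],[[0,0,0],[0,0,0.13],6.5],[[0,0,0],[0,0,0.13],6.5],[[0,0,0],[0,0,0.13],6.5],[[0,0,0],[0,0,0],6.5],[[0,0,0],[0,0,0],6.5]]}}

```text
clock: 23.7
position: [0.4321, -0.1268, 0.3272]
tool_rot: [3.142, -0.0, -0.08]
force: [-0.6, 0.7, 0.5]
grip_width: 0.0652
finger_force: 0.0
```

```bash
python3 go.py .628,-.273,.1,-5,9
```

```text
t 23.7 grasp [ 0.4322 -0.1269  0.1725] rot [ 3.1416e+00 -3.0000e-04 -8.0000e-02] grip 0.0652 F [-0.6  0.7  0.5]
.628,-.273,.1,-5,9 turn [ 0.     -0.0003  0.0073] total cm [20.78 12.85  7.25] per row [2.309 1.428 0.805]
```

{"op": "arm_command", "data": {"deltas": [[[1.5,0.9,0],[0,0,0.007],6.5],[[3,1.85,0],[0,0,0],6.5],[[3,1.85,0],[0,0,0],6.5],[[3,1.85,0],[0,0,0],6.5],[[3,1.85,0],[0,0,0],6.5],[[3,1.85,1],[0,0,0],6.5],[[2.5,1.6,2],[0,0,0],6.5],[[1.8,1.1,2],[0,0,0],6.5],[[0,0,2],[0,0,0],6.5],[[0,0,0],[0,0,0],6.5],[[0,0,0],[0,0,0],6.5]]}}

```text
clock: 24.8
position: [0.6274, -0.2738, 0.2571]
tool_rot: [-3.141, 0.001, -0.089]
force: [0.1, -1.0, 0.5]
grip_width: 0.0652
finger_force: 0.0
```

```bash
python3 go.py .628,-.273,.036,-5,9
```

```text
t 24.8 grasp [ 0.6273 -0.2737  0.1024] rot [-3.141e+00  6.000e-04 -8.950e-02] grip 0.0652 F [ 0.1 -1.   0.5]
.628,-.273,.036,-5,9 turn [-0.0006  0.0006 -0.0022] total cm [ 0.06 -0.07  6.64] per row [ 0.007 -0.008  0.738]
```

{"op": "arm_command", "data": {"deltas": [[[0.05,-0.05,1.5],[0,0,0],6.5],[[0,0,1.5],[0,0,0],6.5],[[0,0,1.5],[0,0,0],6.5],[[0,0,1.2],[0,0,0],6.5],[[0,0,0.9],[0,0,0],6.5],[[0,0,0],[0,0,0],6.5],[[0,0,0],[0,0,0],0.4],[[0,0,0],[0,0,0],0.4],[[0,0,0],[0,0,0],0.4],[[0,0,0],[0,0,0],0.4],[[0,0,0],[0,0,0],0.4],[[0,0,0],[0,0,0],0.4],[[0,0,0],[0,0,0],0.4],[[0,0,0],[0,0,0],0.4]]}}

```text
clock: 26.2
position: [0.6283, -0.2735, 0.1915]
tool_rot: [3.141, -0.001, -0.091]
force: [-0.5, -0.0, 6.0]
grip_width: 0.0132
finger_force: 40.4
```

```bash
python3 go.py .628,-.273,.16,-5,9 .6606,-.0496,.16,-9.4,8
```

```text
t 26.2 grasp [ 0.6285 -0.2735  0.0368] rot [ 3.1413e+00 -1.0000e-03 -9.1300e-02] grip 0.0132 F [-0.5 -0.   6. ]
.628,-.273,.16,-5,9 turn [ 0.0003 -0.001  -0.0041] total cm [ -0.05  -0.05 -12.32] per row [-0.006 -0.005 -1.369]
.6606,-.0496,.16,-9.4,8 turn [ 0.     -0.      0.0768] total cm [ -0.43 -22.57  -0.  ] per row [-0.054 -2.822 -0.   ]
```

{"op": "arm_command", "data": {"deltas": [[[0,0,-1],[0,0,0],0.4],[[0,0,-3],[0,0,0],0.4],[[0,0,-4],[0,0,0],0.4],[[0,0,-3],[0,0,0],0.4],[[0,0,-1],[0,0,0.073],0.4],[[0,-1.5,0],[0,0,0],0.4],[[-0.1,-3,0],[0,0,0],0.4],[[-0.1,-3,0],[0,0,0],0.4],[[-0.1,-3,0],[0,0,0],0.4],[[-0.1,-3,0],[0,0,0],0.4],[[0,-3,0],[0,0,0],0.4],[[0,-3,0],[0,0,0],0.4],[[0,-2,1],[0,0,0],0.4],[[0,-1.1,2],[0,0,0],0.4],[[0,0,0.5],[0,0,0],0.4],[[0,0,0],[0,0,0],0.4],[[0,0,0],[0,0,0],0.4],[[0,0,0],[0,0,0],0.4]]}}

```text
clock: 28.0
position: [0.6612, -0.0506, 0.2766]
tool_rot: [3.141, -0.001, -0.165]
force: [0.8, 0.1, -1.5]
grip_width: 0.013
finger_force: 39.5
```

```bash
python3 go.py .6606,-.0496,.0875,-9.4,6;python3 -c "
from h import *
f=bot.grab_frame('side');g=bot.grab_frame('top')
save(f,'s5');a=cv2.imread('pics/s5.png');p=proj(f,[.66,-.05,.07]).astype(int)
a=cv2.resize(a[p[1]-40:p[1]+40,p[0]-40:p[0]+40],(400,400),interpolation=2)
im=rectify(g,(.4331,-.1268),.080);cv2.circle(im,(200,200),112,(0,0,255),1)
cv2.imwrite('pics/m6.png',np.hstack([im,a]))"
```

```text
t 28.0 grasp [ 0.6613 -0.0507  0.1219] rot [ 3.1414e+00 -9.0000e-04 -1.6520e-01] grip 0.013 F [ 0.8  0.1 -1.5]
.6606,-.0496,.0875,-9.4,6 turn [ 0.0002 -0.0009 -0.0011] total cm [-0.09 -0.1   3.44] per row [-0.015 -0.016  0.573]
```

View pics/m6.png

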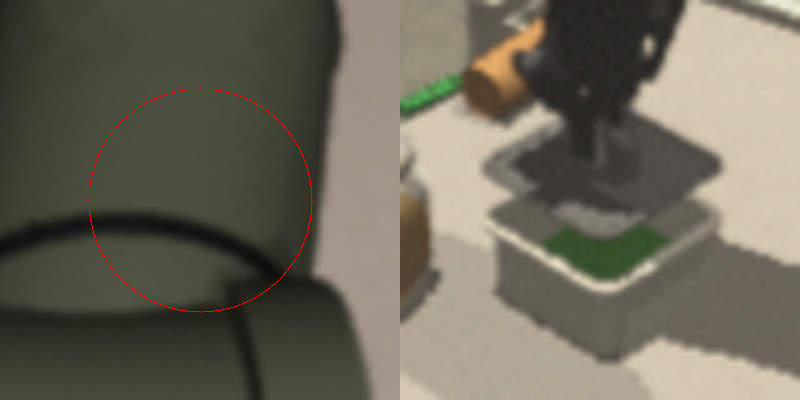

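The arm hides the tub from above; the square lid hovers aligned over its box (corners 485/722 against the rim's 488/720). Lower with the 1 mm corrections.

{"op": "arm_command", "data": {"deltas": [[[-0.08,-0.1,0.7],[0,0,0],0.4],[[0,0,0.7],[0,0,0],0.4],[[0,0,0.7],[0,0,0],0.4],[[0,0,0.5],[0,0,0],0.4],[[0,0,0.4],[0,0,0],0.4],[[0,0,0.3],[0,0,0],0.4],[[0,0,0.2],[0,0,0],0.4],[[0,0,0],[0,0,0],0.4],[[0,0,0],[0,0,0],0.4]]}}

```text
clock: 29.0
position: [0.6604, -0.0486, 0.2424]
tool_rot: [3.142, -0.0, -0.164]
force: [-11.7, 0.9, 25.2]
grip_width: 0.0133
finger_force: 43.3
```

```bash
python3 go.py .6606,-.0496,.0875,-9.4,6
```

```text
t 29.0 grasp [ 0.6605 -0.0486  0.0877] rot [ 3.1416e+00 -3.0000e-04 -1.6440e-01] grip 0.0133 F [-11.7   0.9  25.2]
.6606,-.0496,.0875,-9.4,6 turn [ 0.     -0.0003 -0.0004] total cm [0.03 0.09 0.02] per row [0.004 0.015 0.003]
```

{"op": "arm_command", "data": {"deltas": [[[-0.1,0,0],[0,0,0],0.4],[[0,0,0],[0,0,0],6.5],[[0,0,0],[0,0,0],6.5],[[0,0,0],[0,0,0],6.5],[[0,0,0],[0,0,0],6.5],[[0,0,0],[0,0,0],6.5],[[0,0,-1],[0,0,0],6.5],[[0,0,-3],[0,0,0],6.5],[[0,0,-4],[0,0,0],6.5],[[0,0,-4],[0,0,0],6.5],[[-1.5,2.5,0],[0,0,0],6.5],[[-1.5,4,0],[0,0,0],6.5],[[-1.5,4,0],[0,0,0],6.5],[[-1.5,4,0],[0,0,0],6.5],[[-1.5,4,0],[0,0,0],6.5],[[-1.5,4,0],[0,0,0],6.5],[[-1.5,4,0],[0,0,0],6.5],[[-1.5,4,0],[0,0,0],6.5],[[-1.5,4,0],[0,0,0],6.5],[[-1.5,4,0],[0,0,0],6.5]]}}

```text
clock: 31.0
position: [0.4475, -0.4051, 0.3618]
tool_rot: [3.141, -0.001, -0.164]
force: [1.3, 0.5, 0.9]
grip_width: 0.0652
finger_force: 0.0
```

{"op": "arm_command", "data": {"deltas": [[[-2,4,0],[0,0,0],6.5],[[-2,4,0],[0,0,0],6.5],[[-2,3,0],[0,0,0],6.5],[[-2,3,0],[0,0,0],6.5],[[0,0,0],[0,0,0],6.5],[[0,0,0],[0,0,0],6.5]]}}

```text
clock: 31.6
position: [0.3462, -0.5292, 0.3613]
tool_rot: [3.141, -0.0, -0.166]
force: [0.5, 0.3, 0.0]
grip_width: 0.0649
finger_force: 0.0
```

```bash
python3 -c "
from h import *
f=bot.grab_frame('side');g=bot.grab_frame('top')
save(f,'s6');a=cv2.resize(cv2.imread('pics/s6.png')[140:300,200:400],(500,400),interpolation=2)
T=[]
for n,c in dict(tub_round=(.4331,-.1268),box_square=(.6606,-.0496)).items():
    im=rectify(g,c,H[n])
    if n=='tub_round': cv2.circle(im,(200,200),112,(0,0,255),1)
    T.append(cv2.resize(im,(200,200),interpolation=3))
    l='lid_'+n.split('_')[1]if n!='tub_round' else 'lid_round'
    print(n,outline(g,c,H[n]+.002,SH[l]))
for n,c,l in(('pot_small',(.5928,.3645),'lid_small'),('box_oblong',(.4438,.1318),'lid_oblong')):print(n,outline(g,c,H[n]+.002,SH[l]))
cv2.imwrite('pics/m7.png',np.hstack([np.vstack(T),a]));print(bot.observe()['position'])"
```

```text
tub_round (np.float64(17.3), array([ 0.4331, -0.1278]), np.float64(0.0))
box_square (np.float64(22.4), array([ 0.6516, -0.0506]), np.float64(-10.0))
pot_small (np.float64(31.9), array([0.5858, 0.3475]), np.float64(0.0))
box_oblong (np.float64(27.8), array([0.4458, 0.1228]), np.float64(17.5))
[ 0.34757294 -0.52811461  0.36122196]
```

View pics/m7.png

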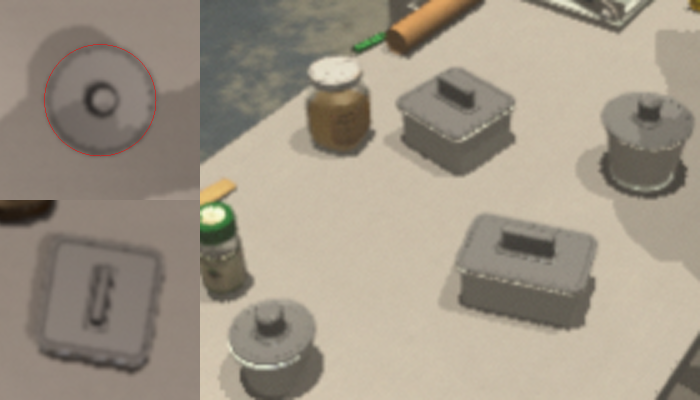

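The side view shows all four lids seated level and both jars upright. Handing in.

```bash
python3 -c "
from workcell import bot
print(bot.job_done())"
```

```text
the job is handed in; nothing more can be done
None
```

All four lids are on their containers and looked seated and level in the last camera images. Neither jar was touched, and I handed the job in at about 32 s; the hand-in returned no verdict.

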